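# Find the rocking corner of a marble slab and level it

### The arm

A 6-joint arm with a two-finger parallel gripper is mounted at the origin on the work surface; the furniture and walls round the work are solid. World frame = base frame: x ahead of the robot, y to its left, z up, the work surface at z = 0. Lengths are in m, angles in degrees, forces in N, time in s.
With the tool pointing down it reaches from about 0.4 to 0.825 m from the base axis. Payload 7 kg.
Tool frame: the origin (TCP) lies midway between the tips of the shut fingers; the grasp point (between the pads) lies r.grip_depth behind it (r.grip_depth is the distance from the TCP to the grasp point, in m); z points along the fingers, y is the direction in which the jaws open and shut (so a half turn about z gives the same grasp; the last joint's range is limited). The gripper opens to 88 mm and grips with 3 to 60 N. Pads are 19 mm wide; open, the fingers measure 130 mm over their backs; the gripper's body (78 mm by 193 mm) begins 47 mm behind the grasp point.
Start: joints at [-47.149, 20.546, 0.682, 0, -70.136, -16.507], TCP at [0.3, -0.605, 0.227] pointing down, gripper open.
Joint ranges: [-176.03, 176.03], [-82.01, 121.73], [-58.28, 71.71], [-173.87, 95.51], [-174.79, -0.11], [-173.66, 173.66]. Speed limits (degrees/s): [136.94, 136.94, 172.46, 180, 180, 180].

### API

Orientations are given as [roll, pitch, yaw] about the fixed x, y, z axes, in that order (R = Rz(yaw) Ry(pitch) Rx(roll)).
In Python, from plant import r, imaging, close_job gives the robot as it stands.
- The arm moves only by the tool step_arm, never from a script. Its argument "commands" is a list of rows, each a list of 2 entries, a list of its own where there are three numbers: the shift along the tool's x, y, z in mm, then the turn about the tool's z in degrees. In form: [[[x, y, z], twist], ...]. A call has 1 to 20 rows; each row shifts and turns the commanded pose from where the row before left it, along the tool's axes as they then stand; what a row does not reach is not made up. A row lasts 1/8 s, in which the tool goes at most 62.5 mm and 10.7 degrees, less where a joint would pass 70% of its speed; a pose out of reach is approached as far as the arm can. A call with a gripper value outside its range is refused whole. "gripper" is the closure, from 0 (fully open) to 1 (shut), set as the call begins (left out, the last holds). The fingers move at their own pace and stop on an object; "grip_force" is the grip in N (left out, the last holds). Time passes only in rows, so rows that do not move let the fingers close. It gives the time, the measured TCP pose, the force and the opening at its end, in the units of the state.
- r.get_state(): the state, without advancing time (a new reading comes with each control period).
- imaging.capture(name): name is "side" or "top"; returns a dict with "img" (420x560x3 uint8, red, green, blue), "z_map" (420x560 float32, m along the optical axis (not along the pixel's ray), 0 where there is no reading), "vfov" (degrees; the focal length in pixels is half the picture's height over the tangent of half this angle, whatever the lens; pixels are square), "cx", "cy" (the principal point, pixels), "D" ([k1, k2, p1, p2, k3] as OpenCV has them; the pictures are not rectified), "extrinsics" (4x4, takes a point from camera to world coordinates). Camera axes: x right, y down, z forward; pixel columns grow to the right and rows downward; lengths in m; the calibration is good to about 2 mm. A picture is of the moment at which its call begins.
- close_job(): hands the job in, once; it reports no verdict.
The state is a dict: "time_s": time; "joints": joint angles; "qd": joint speeds; "joint_torque": joint torques, N m; "tcp_pos": TCP position; "eef_rot": TCP orientation; "contact_force": force on the tool from outside, world axes, zero at the start; "moment": the same for the moment, N m; "gripper_width": finger opening in m.
Only numpy, scipy, OpenCV 4.12 (cv2) and the standard library are available. Lean on these libraries where they do the work, as an engineer would, in place of code of your own. Each camera call takes 0.05 s, during which the arm holds its last target.

### The job

The marble plating slab on the low steel stand rocks at one corner. Feel for that corner by pressing down on the slab's corners with closed fingertips, then press flat the red lever beside that corner, leaving the other three levers up, and press down on the same corner once more to check that it now stands firm; the slab must end level and lying where it was. Only press: pick nothing up, and leave the dessert cup on the slab and the things around alone.

Things in the scene. Friction and masses are not known exactly. Their poses are not given: they have to be found in the camera images.
- stand: Low steel levelling stand, fixed on the worktable, 172 mm (its own x, away from the robot) x 262 mm (y, to the left) x 23 mm high. Origin: centre of its underside; turned a little about z. At each corner a lift cup with a 30 mm rubber pad, hidden under the marble slab, and beside the slab a red-tipped lever: pressed flat, it turns a cam that raises that corner's pad by 6 mm.
- slab: Loose marble slab, 170 (x) x 180 (y) x 16 mm, 1.3 kg, level on four pads, square to the stand, top 57 mm above the table. Origin: centre of its underside. One pad, each time another, is soft: that corner gives 6 mm under 2 to 4 N, then is hard, and comes back; the others do not give. A lever cures a soft pad; on a sound one it tips the slab.
- corner_near_left (a point): Where to press the near left corner of the slab: on its top face, right over that corner's pad, 62 mm from the slab's centre line along x and 66 mm along y ('near' and 'left' as seen from the robot). Moves with the slab.
- corner_near_right (a point): Where to press the near right corner of the slab: on its top face, right over that corner's pad, 62 mm from the slab's centre line along x and 66 mm along y ('near' and 'left' as seen from the robot). Moves with the slab.
- corner_far_left (a point): Where to press the far left corner of the slab: on its top face, right over that corner's pad, 62 mm from the slab's centre line along x and 66 mm along y ('near' and 'left' as seen from the robot). Moves with the slab.
- corner_far_right (a point): Where to press the far right corner of the slab: on its top face, right over that corner's pad, 62 mm from the slab's centre line along x and 66 mm along y ('near' and 'left' as seen from the robot). Moves with the slab.
- tab_near_left (a joint): Lever of the near left corner: 0 = raised (its tip up, sloping at 46 degrees), 0.80 rad = pressed flat against its stop; at the start 0 to 0.05. It turns about the stand's y axis at that corner; its tip points along the stand's +x, towards the middle of the slab's side. It moves at 8 to 12 N at the tip, and stays where it is left.
- tip_near_left (a point): Where to press the lever of the near left corner: the top of its ribbed red grip pad (22 x 22 mm, on a 22 mm wide steel strip), 42 mm from the pivot. It lies 24 mm outside the slab's left edge; about 50 mm above the table when raised and 21 mm when flat, when it also has moved 16 mm along the stand's +x. Moves with the lever.
- tab_near_right (a joint): Lever of the near right corner: 0 = raised (its tip up, sloping at 46 degrees), 0.80 rad = pressed flat against its stop; at the start 0 to 0.05. It turns about the stand's y axis at that corner; its tip points along the stand's +x, towards the middle of the slab's side. It moves at 8 to 12 N at the tip, and stays where it is left.
- tip_near_right (a point): Where to press the lever of the near right corner: the top of its ribbed red grip pad (22 x 22 mm, on a 22 mm wide steel strip), 42 mm from the pivot. It lies 24 mm outside the slab's right edge; about 50 mm above the table when raised and 21 mm when flat, when it also has moved 16 mm along the stand's +x. Moves with the lever.
- tab_far_left (a joint): Lever of the far left corner: 0 = raised (its tip up, sloping at 46 degrees), 0.80 rad = pressed flat against its stop; at the start 0 to 0.05. It turns about the stand's y axis at that corner; its tip points along the stand's -x, towards the middle of the slab's side. It moves at 8 to 12 N at the tip, and stays where it is left.
- tip_far_left (a point): Where to press the lever of the far left corner: the top of its ribbed red grip pad (22 x 22 mm, on a 22 mm wide steel strip), 42 mm from the pivot. It lies 24 mm outside the slab's left edge; about 50 mm above the table when raised and 21 mm when flat, when it also has moved 16 mm along the stand's -x. Moves with the lever.
- tab_far_right (a joint): Lever of the far right corner: 0 = raised (its tip up, sloping at 46 degrees), 0.80 rad = pressed flat against its stop; at the start 0 to 0.05. It turns about the stand's y axis at that corner; its tip points along the stand's -x, towards the middle of the slab's side. It moves at 8 to 12 N at the tip, and stays where it is left.
- tip_far_right (a point): Where to press the lever of the far right corner: the top of its ribbed red grip pad (22 x 22 mm, on a 22 mm wide steel strip), 42 mm from the pivot. It lies 24 mm outside the slab's right edge; about 50 mm above the table when raised and 21 mm when flat, when it also has moved 16 mm along the stand's -x. Moves with the lever.
- dessert_cup: Loose clear dessert cup with a chocolate top, 71 mm across, 34 mm high, standing near the middle of the slab. Origin: centre of its underside. Not to be disturbed.
- hose (a point): A point on the fixed grey air hose (18 mm) that hangs from the ceiling, 0.36 m above the table. From here it climbs outward to x 0.40, y -0.26 at 0.6 m and x 0.47, y -0.29 at 1.0 m, and drops to x 0.22, y -0.11 at 0.1 m, then lies on the table. An arm coming from the right must fold in close to its base (within about 0.3 m) to pass it. The fixed grey pail left of it is 177 mm high.
- timer: Loose red and white kitchen timer, 66 mm across, 46 mm high, to the left of the stand. Origin: centre of its underside. Not to be disturbed.
- small_tub: Loose small white tub, 80 x 92 mm, 66 mm high, on the robot's side of the stand. Origin: centre of its underside. Not to be disturbed.
- sugar_shaker: Loose grey metal sugar shaker, 71 mm across, 123 mm high, behind the grey pail to the right of the stand. Origin: centre of its underside. Not to be disturbed.
- lemon_4: Loose lemon, 59 x 93 x 59 mm, to the right of the pail. Origin: centre of its underside. Not to be disturbed.

How it is judged:
By the outcome, as a careful person would: the job done as asked, in the order asked, and still so for the second after the job is handed in, with the robot touching nothing.
It also fails if it takes over 58 s, if anything falls off the work surface, if the arm or the gripper's body presses on something with over 40 N, if the wrist force passes 120 N, or if a joint passes its speed limit or range.

## Working session

There is one attempt and no reset: what is moved stays moved. The work goes in short steps, Python scripts to look and compute and a tool call to move; the robot and the scene stay as the last step left them, time stands still between calls to the robot, and variables do not carry over. Pictures are saved under pics/ and viewed, and the job is handed in when it is done.

Besides the shell and the picture viewer there is one more tool, called by a JSON object that holds its "op" and its "data", one argument or row to a line. step_arm: Moves the arm, as the interface text tells. Its arguments: {"type":"object","properties":{"commands":{"type":"array","items":{"type":"array"}},"gripper":{"type":"number"},"grip_force":{"type":"number"}},"required":["commands"]}

```bash
mkdir -p pics; ls
python3 - <<'E'
from plant import r, imaging
import cv2,pickle,numpy as np
print(r.get_state(), r.grip_depth)
for n in ("top","side"):
    c=imaging.capture(n); pickle.dump(c,open(n+".pkl","wb"))
    cv2.imwrite(f"pics/{n}1.png",c["img"][:,:,::-1])
    print(n,c["vfov"],c["cx"],c["cy"],c["D"],c["extrinsics"])
E
```

```text
pics
{'time_s': 0.0, 'joints': array([-4.71491808e+01,  2.05917045e+01,  6.33320246e-01, -2.06518791e-02,
       -7.01357984e+01, -1.65089652e+01]), 'qd': array([ 0.07021894,  0.01648248,  0.00557406,  0.0171721 , -0.09806061,
        0.10869878]), 'joint_torque': array([-2.41793219e-03, -5.82719028e+01,  2.93055797e+01,  6.99740231e+00,
        6.90367728e-03, -1.02625756e-04]), 'tcp_pos': array([ 0.2992942 , -0.60446613,  0.22561453]), 'eef_rot': array([ 1.79904183e+02, -8.15247872e-03, -1.53665172e+02]), 'contact_force': array([ 0.46060795, -0.23829888,  0.22817557]), 'moment': array([-0.00972242, -0.0358502 ,  0.02606581]), 'gripper_width': 0.08775730990282776} 0.0188
top 45.169198558967004 283.91939710789035 204.6288052479285 [-0.18270767  0.          0.          0.          0.        ] [[-0.02801684 -0.99720532  0.06925748  0.28247958]
 [-0.99956475  0.02858871  0.00727952  0.09653282]
 [-0.00923915 -0.06902338 -0.99757226  1.80659589]
 [ 0.          0.          0.          1.        ]]
side 44.559349082511936 283.32807589202184 207.0715169334572 [-0.11641899  0.          0.          0.          0.        ] [[-0.87810765 -0.31866154  0.35690584 -0.26462933]
 [-0.47812249  0.55627053 -0.67967785  1.37441748]
 [ 0.01805099 -0.76747503 -0.64082465  1.41967556]
 [ 0.          0.          0.          1.        ]]
```

View pics/top1.png

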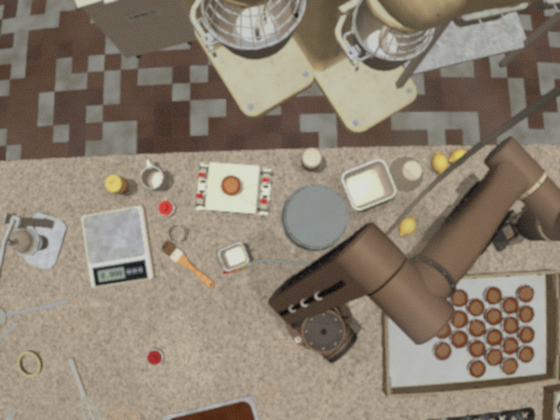

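View pics/side1.png

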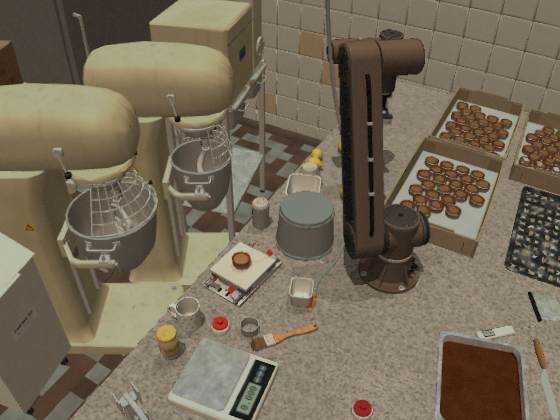

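```bash
cat > h.py <<'E'
import cv2,pickle,numpy as np
def load(n): return pickle.load(open(n+".pkl","rb"))
def K(c):
    f=c["img"].shape[0]/2/np.tan(np.radians(c["vfov"]/2)); return np.array([[f,0,c["cx"]],[0,f,c["cy"]],[0,0,1]])
def proj(c,P):
    E=np.linalg.inv(c["extrinsics"]); rv=cv2.Rodrigues(E[:3,:3])[0]
    return cv2.projectPoints(np.array(P,float).reshape(-1,3),rv,E[:3,3],K(c),np.array(c["D"],float))[0].reshape(-1,2)
def rays(c,uv):
    n=cv2.undistortPoints(np.array(uv,float).reshape(-1,1,2),K(c),np.array(c["D"],float)).reshape(-1,2)
    d=np.c_[n,np.ones(len(n))]@c["extrinsics"][:3,:3].T
    return c["extrinsics"][:3,3],d
def onplane(c,uv,z):
    o,d=rays(c,uv); return o+d*((z-o[2])/d[:,2])[:,None]
def cloud(c):
    h,w=c["z_map"].shape; v,u=np.mgrid[:h,:w]
    o,d=rays(c,np.c_[u.ravel(),v.ravel()]); return (o+d*c["z_map"].reshape(-1,1)).reshape(h,w,3)
E
python3 - <<'E'
from plant import r
print([a for a in dir(r) if not a.startswith('__')])
from h import *
for n in("top","side"):
    c=load(n); print(n,proj(c,[[0,0,0],[0.3,-0.605,0.227],[0.22,-.11,.1],[.4,-.26,.6]]).round(0).tolist())
c=load("top");P=cloud(c)
for uv in [(232,186),(196,188),(265,188),(205,170),(262,205),(316,217),(233,255),(312,158),(324,330),(370,265),(515,165),(430,320),(505,230),(540,190)]:
    print(uv,P[uv[1],uv[0]].round(3))
i=c["img"][150:225,185:285,::-1]; cv2.imwrite("pics/topz.png",cv2.resize(i,None,fx=8,fy=8,interpolation=cv2.INTER_CUBIC))
c=load("side");i=c["img"][230:310,190:300,::-1]; cv2.imwrite("pics/sidez.png",cv2.resize(i,None,fx=7,fy=7,interpolation=cv2.INTER_CUBIC))
P=cloud(c)
for uv in [(350,55),(410,50),(390,30),(360,150),(365,240),(415,225),(400,205)]: print(uv,P[uv[1],uv[0]].round(3))
E
```

```text
['Unreachable', 'get_state', 'grip_depth']
top [[318.0, 318.0], [505.0, 227.0], [350.0, 256.0], [433.0, 187.0]]
side [[388.0, 270.0], [378.0, 127.0], [349.0, 215.0], [333.0, 74.0]]
(232, 186) [0.471 0.285 0.088]
(196, 188) [ 0.478  0.427 -0.005]
(265, 188) [0.468 0.176 0.013]
(205, 170) [0.538 0.388 0.029]
(262, 205) [0.407 0.187 0.032]
(316, 217) [0.353 0.006 0.171]
(233, 255) [0.233 0.297 0.001]
(312, 158) [0.555 0.01  0.118]
(324, 330) [ 0.006 -0.002  0.281]
(370, 265) [ 0.228 -0.061  0.821]
(515, 165) [ 0.443 -0.454  0.647]
(430, 320) [ 0.114 -0.179  0.818]
(505, 230) [ 0.29  -0.706 -0.001]
(540, 190) [ 0.381 -0.516  0.648]
(350, 55) [ 0.248 -0.008  0.8  ]
(410, 50) [ 0.101 -0.139  0.804]
(390, 30) [ 0.314 -0.626  0.669]
(360, 150) [0.155 0.065 0.531]
(365, 240) [0.07  0.144 0.245]
(415, 225) [-0.061  0.024  0.277]
(400, 205) [ 0.019 -0.052  0.277]
```

```bash
sleep 1
```

```text
(no output)
```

View pics/topz.png

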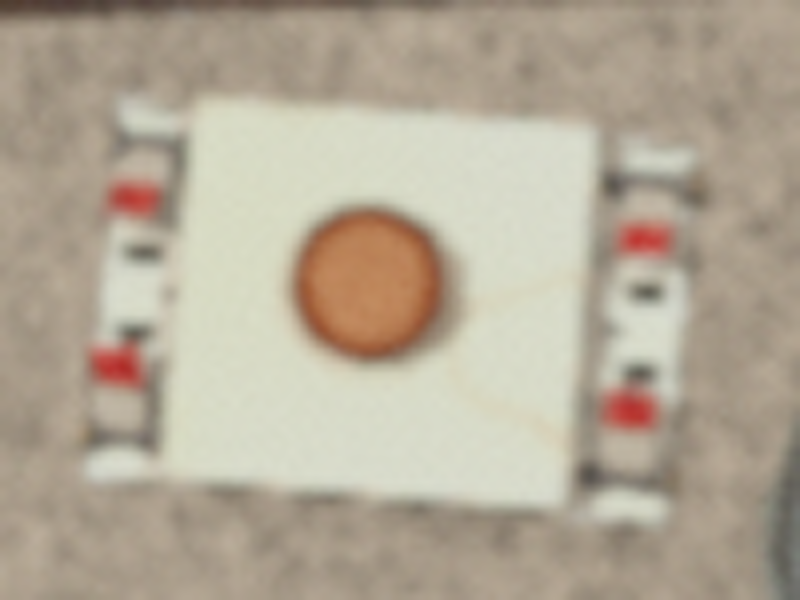

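View pics/sidez.png

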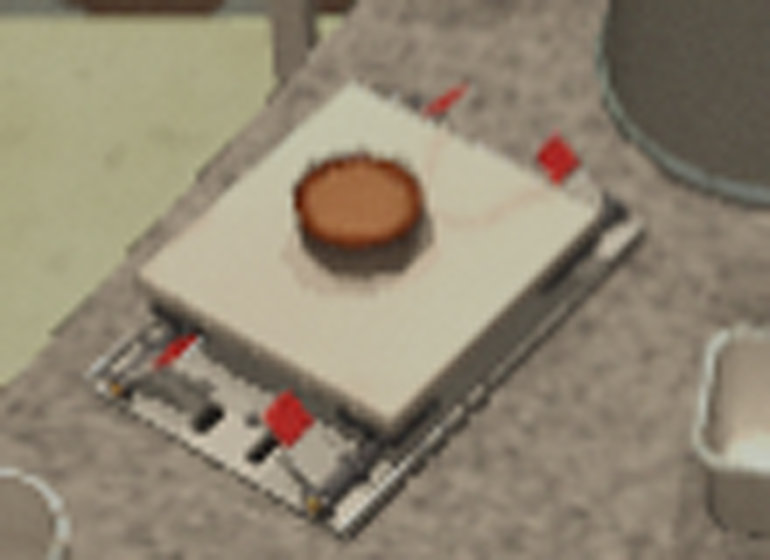

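```bash
cat > slab.py <<'E'
from h import *
c=load("top"); im=c["img"]
hsv=cv2.cvtColor(im,cv2.COLOR_RGB2HSV)
# slab by sub-pixel line edges: upsample crop
x0,y0,s=185,150,8
crop=cv2.resize(im[150:225,185:285],None,fx=s,fy=s,interpolation=cv2.INTER_CUBIC).astype(int)
g=crop.min(axis=2); br=crop.sum(2)
print(crop[150,300],crop[450,300],crop[60,400],crop[300,70],crop[300,140])
h2=cv2.cvtColor(crop.clip(0,255).astype(np.uint8),cv2.COLOR_RGB2LAB)
E
python3 slab.py
python3 - <<'E'
from h import *
def Z(p): return (np.array(p,float)+.5)/8-.5+[185,150]
c=load("top")
q=onplane(c,Z([(195,99),(599,127),(570,509),(163,477)]),0.057)
print(q.round(4)); 
print([np.linalg.norm(q[i]-q[(i+1)%4]).round(4) for i in range(4)])
ctr=q.mean(0); print("ctr",ctr)
ex=(q[0]-q[3]+q[1]-q[2]); print("yaw x",np.degrees(np.arctan2(ex[1],ex[0])))
ey=(q[0]-q[1]+q[3]-q[2]); print("yaw y",np.degrees(np.arctan2(-ey[0],ey[1])))
t=onplane(c,Z([(135,198),(117,367),(645,240),(630,410)]),0.050); print("tips FL NL FR NR\n",t.round(4))
print("mid",t.mean(0))
# side
cs=load("side")
def S(p): return (np.array(p,float)+.5)/7-.5+[190,230]
# slab top corners in side: NR?(605,205) ; NL (385,418); FL (140,272); FR (350,82)
qs=onplane(cs,S([(140,270),(350,82),(607,203),(387,420)]),0.057); print("side",qs.round(4),qs.mean(0))
ts=onplane(cs,S([(178,350),(290,418),(447,100),(558,160)]),0.050); print("side tips",ts.round(4))
# hose
i=c["img"][120:260,380:560,::-1]; cv2.imwrite("pics/hose_top.png",cv2.resize(i,None,fx=4,fy=4))
i=cs["img"][0:230,290:400,::-1]; cv2.imwrite("pics/hose_side.png",cv2.resize(i,None,fx=2.6,fy=2.6))
P=cloud(c)
for uv in [(175,209),(440,215)]: pass
E
```

```text
[217 219 198] [215 218 201] [175 160 144] [177 163 144] [217 220 203]
[[0.562  0.3688 0.057 ]
 [0.5438 0.1911 0.057 ]
 [0.377  0.2077 0.057 ]
 [0.3959 0.3855 0.057 ]]
[np.float64(0.1786), np.float64(0.1677), np.float64(0.1788), np.float64(0.1669)]
ctr [0.46967235 0.28827703 0.057     ]
yaw x -5.718506977099168
yaw y -5.9617685401481015
tips FL NL FR NR
 [[0.5199 0.3972 0.05  ]
 [0.4454 0.4063 0.05  ]
 [0.4943 0.1725 0.05  ]
 [0.4198 0.1809 0.05  ]]
mid [0.46985855 0.28921295 0.05      ]
side [[0.5613 0.3661 0.057 ]
 [0.5421 0.1926 0.057 ]
 [0.3746 0.2036 0.057 ]
 [0.3962 0.3895 0.057 ]] [0.46856307 0.28794856 0.057     ]
side tips [[0.5168 0.3974 0.05  ]
 [0.4425 0.4074 0.05  ]
 [0.4925 0.1722 0.05  ]
 [0.4166 0.1824 0.05  ]]
```

View pics/hose_top.png

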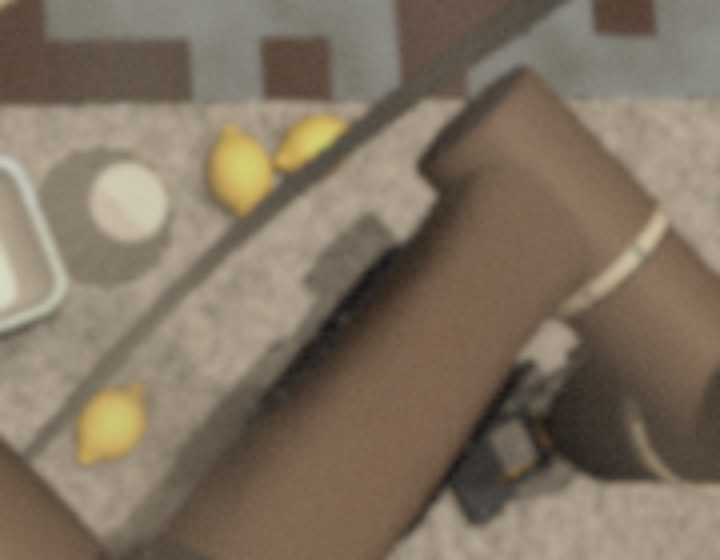

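View pics/hose_side.png

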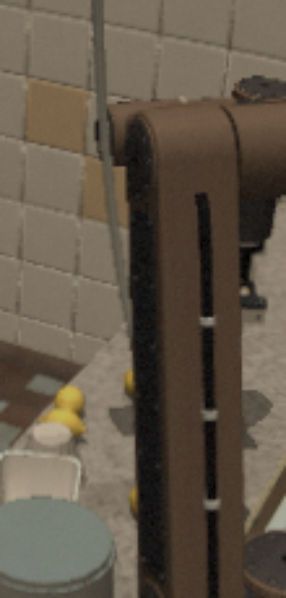

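{"op": "step_arm", "data": {
  "commands": [
    [[0,0,-40],0],
    [[0,0,-40],0],
    [[0,0,-40],0],
    [[0,0,0],0]
  ],
  "gripper": 1,
  "grip_force": 20
}}

```text
time_s: 0.6
tcp_pos: [0.3, -0.606, 0.3503]
eef_rot: [-179.7, 0.0, -153.6]
contact_force: [-0.4, -0.5, -0.3]
gripper_width: 0.0535
```

Run:
```python
from h import *
from plant import r
s=r.get_state(); print(s['joints'].round(3),s['tcp_pos'].round(4))
c=load("top");P=cloud(c);cs=load("side");Ps=cloud(cs)
for x,y in [(440,60),(360,130),(250,225),(170,300),(100,375),(50,430)]:
    u,v=380+x/4,120+y/4
    w=P[int(v)-1:int(v)+3,int(u)-1:int(u)+3].reshape(-1,3); print((u,v),w[w[:,2].argmax()].round(3))
for x,y in [(98,50),(103,120),(108,180),(116,240),(124,290)]:
    u,v=290+x/2.6,y/2.6
    w=Ps[int(v)-1:int(v)+3,int(u)-2:int(u)+3].reshape(-1,3)
    d=np.linalg.norm(w-cs["extrinsics"][:3,3],axis=1); print((u,v),w[d.argmin()].round(3))
```

```text
[-4.7148e+01  1.7860e+01  1.2509e+01  5.6000e-02 -8.4320e+01 -1.6508e+01] [ 0.3    -0.606   0.3503]
(490.0, 135.0) [ 0.46  -0.277  0.934]
(470.0, 152.5) [ 0.446 -0.274  0.837]
(442.5, 176.25) [ 0.418 -0.262  0.684]
(422.5, 195.0) [ 0.386 -0.246  0.56 ]
(405.0, 213.75) [ 0.347 -0.228  0.445]
(392.5, 227.5) [ 0.312 -0.209  0.358]
(327.6923076923077, 19.23076923076923) [ 0.44  -0.263  0.801]
(329.61538461538464, 46.15384615384615) [ 0.418 -0.256  0.702]
(331.53846153846155, 69.23076923076923) [ 0.406 -0.243  0.62 ]
(334.61538461538464, 92.3076923076923) [ 0.377 -0.229  0.541]
(337.6923076923077, 111.53846153846153) [ 0.353 -0.224  0.479]
```

{"op": "step_arm", "data": {
  "commands": [
    [[8.5,28.6,-12],0],
    [[8.5,28.6,-12],0],
    [[8.5,28.6,-12],0],
    [[8.5,28.6,-12],0],
    [[8.5,28.6,-12],0],
    [[8.5,28.6,-12],0],
    [[8.5,28.6,-12],0],
    [[8.5,28.6,-12],0],
    [[8.5,28.6,-12],0],
    [[8.5,28.6,-12],0],
    [[8.5,28.6,-12],0],
    [[8.5,28.6,-12],0],
    [[8.5,28.6,-6],0],
    [[8.5,28.6,0],0],
    [[8.5,28.6,0],0]
  ]
}}

```text
time_s: 2.48
tcp_pos: [-0.0057, -0.2761, 0.4958]
eef_rot: [179.9, 0.0, -153.6]
contact_force: [-0.8, 0.5, 0.0]
gripper_width: 0.0006
```

Run:
```python
from plant import r
s=r.get_state(); print(s['joints'].round(2),s['tcp_pos'].round(4),s['eef_rot'].round(1),s['gripper_width'])
```

```text
[-4.7250e+01 -2.4220e+01 -8.3900e+00 -2.0000e-02 -1.0588e+02 -1.6410e+01] [-0.0057 -0.2761  0.4958] [ 179.9    0.  -153.6] 0.0006056484494837902
```

```bash
cat > rows.py <<'E'
import numpy as np
def rows(pts,start=None):
    # pts: list of (x,y,z,yaw) incl. start; returns rows
    cur=np.array(pts[0][:3],float)*1000; yaw=float(pts[0][3]); out=[]
    for p in pts[1:]:
        t=np.array(p[:3])*1000; d=t-cur; a=np.radians(yaw)
        xl=d[0]*np.cos(a)+d[1]*np.sin(a); yl=d[0]*np.sin(a)-d[1]*np.cos(a)
        row=[round(float(xl)),round(float(yl)),round(float(-d[2]))]; tw=round(-(p[3]-yaw),1)
        out.append([row,tw])
        cur=cur+[row[0]*np.cos(a)+row[1]*np.sin(a),row[0]*np.sin(a)-row[1]*np.cos(a),-row[2]]
        yaw-=tw
    return out
E
python3 - <<'E'
from rows import *
P=[(-.0057,-.2761,.4958,-153.6)]
az=-91.;yaw=-153.6;r=.276
for i in range(20):
    az+= 5.5 if i<10 else 6.0
    if i<10: yaw+=10.0
    P.append((r*np.cos(np.radians(az)),r*np.sin(np.radians(az)),.50,yaw))
print(rows(P)); print(az,yaw,P[-1])
E
```

```text
[[[-25, -11, -4], -10.0], [[-23, -13, 0], -10.0], [[-22, -15, 0], -10.0], [[-21, -16, 0], -10.0], [[-19, -18, 0], -10.0], [[-18, -20, 0], -10.0], [[-17, -20, 0], -10.0], [[-14, -22, 0], -10.0], [[-13, -24, 0], -10.0], [[-12, -24, 0], -10.0], [[-10, -27, 0], -0.0], [[-13, -25, 0], -0.0], [[-15, -25, 0], -0.0], [[-18, -22, 0], -0.0], [[-21, -21, 0], -0.0], [[-22, -18, 0], -0.0], [[-24, -16, 0], -0.0], [[-26, -13, 0], -0.0], [[-27, -11, 0], -0.0], [[-27, -8, 0], -0.0]]
24.0 -53.599999999999994 (np.float64(0.25213854630935784), np.float64(0.11225931348892086), 0.5, -53.599999999999994)
```

{"op": "step_arm", "data": {
  "commands": [
    [[-25,-11,-4],-10.0],
    [[-23,-13,0],-10.0],
    [[-22,-15,0],-10.0],
    [[-21,-16,0],-10.0],
    [[-19,-18,0],-10.0],
    [[-18,-20,0],-10.0],
    [[-17,-20,0],-10.0],
    [[-14,-22,0],-10.0]
  ]
}}

```text
time_s: 3.48
tcp_pos: [0.189, -0.2027, 0.4998]
eef_rot: [180.0, 0.0, -73.3]
contact_force: [-0.6, -0.3, -0.2]
gripper_width: 0.0006
```

Run:
```python
from plant import r,imaging
import cv2
s=r.get_state(); print(s['joints'].round(2),s['tcp_pos'].round(4),s['eef_rot'].round(1),s['contact_force'])
c=imaging.capture("side"); cv2.imwrite("pics/side2.png",c["img"][:,:,::-1])
```

```text
[-3.2500e+00 -2.3990e+01 -7.7700e+00 -2.0000e-02 -1.0627e+02  1.9930e+01] [ 0.189  -0.2027  0.4998] [180.    0.  -73.3] [-0.63855003 -0.26703147 -0.17637477]
```

View pics/side2.png

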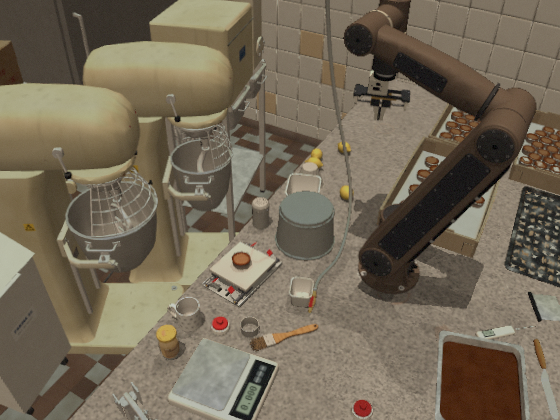

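{"op": "step_arm", "data": {
  "commands": [
    [[-13,-24,0],-10.0],
    [[-12,-24,0],-10.0],
    [[-10,-27,0],0],
    [[-13,-25,0],0],
    [[-15,-25,0],0],
    [[-18,-22,0],0],
    [[-21,-21,0],0],
    [[-22,-18,0],0],
    [[-24,-16,0],0],
    [[-26,-13,0],0],
    [[-27,-11,0],0],
    [[-27,-8,0],0]
  ]
}}

```text
time_s: 5.03
tcp_pos: [0.2531, 0.1117, 0.4998]
eef_rot: [179.9, -0.0, -53.7]
contact_force: [0.4, 0.5, 0.1]
gripper_width: 0.0001
```

Run:
```python
from plant import r,imaging
import cv2
s=r.get_state(); print(s['joints'].round(2),s['tcp_pos'].round(4),s['eef_rot'].round(1),s['contact_force'])
from rows import *
p=s['tcp_pos'];yaw=s['eef_rot'][2]
T=np.array([.401,.229,.15]);P=[(*p,yaw)]
n=9
for i in range(1,n+1):
    xy=p[:2]+(T[:2]-p[:2])*min(1,i/7); z=[.48,.46,.43,.39,.34,.29,.24,.19,.15][i-1]
    P.append((*xy,z,yaw+(-95.9-yaw)*min(1,i/6)))
print(rows(P))
```

```text
[ 6.7680e+01 -2.4060e+01 -7.8000e+00 -2.0000e-02 -1.0631e+02 -3.1330e+01] [0.2531 0.1117 0.4998] [179.9  -0.  -53.7] [0.35934711 0.53077811 0.09307959]
[[[-1, -27, 20], np.float64(7.0)], [[-4, -27, 20], np.float64(7.1)], [[-8, -25, 30], np.float64(7.0)], [[-10, -25, 40], np.float64(7.1)], [[-14, -24, 50], np.float64(7.0)], [[-16, -21, 50], np.float64(7.0)], [[-19, -19, 50], np.float64(0.0)], [[0, 0, 50], np.float64(0.0)], [[0, 0, 40], np.float64(0.0)]]
```

{"op": "step_arm", "data": {
  "commands": [
    [[-1,-27,20],7],
    [[-4,-27,20],7.1],
    [[-8,-25,30],7],
    [[-10,-25,40],7.1],
    [[-14,-24,50],7],
    [[-16,-21,50],7],
    [[-19,-19,50],0],
    [[0,0,50],0],
    [[0,0,40],0],
    [[0,0,50],0],
    [[0,0,0],0]
  ]
}}

```text
time_s: 6.4
tcp_pos: [0.399, 0.2255, 0.0973]
eef_rot: [179.7, -0.4, -95.9]
contact_force: [-0.1, -0.1, 1.4]
gripper_width: 0.0004
```

Run:
```python
from plant import r
s=r.get_state(); print(s['joints'].round(2),s['tcp_pos'].round(4),s['eef_rot'].round(1),s['contact_force'])
```

```text
[ 5.417e+01  7.970e+00 -3.552e+01 -6.000e-02 -4.699e+01 -6.004e+01] [0.399  0.2255 0.0973] [179.7  -0.4 -95.9] [-0.14199664 -0.05575123  1.36393444]
```

{"op": "step_arm", "data": {
  "commands": [
    [[-3.7,-1.6,15],0],
    [[0,0,15],0],
    [[0,0,5],0],
    [[0,0,2],0],
    [[0,0,2],0],
    [[0,0,1],0],
    [[0,0,0],0]
  ]
}}

```text
time_s: 7.28
tcp_pos: [0.4032, 0.2317, 0.0607]
eef_rot: [-180.0, 0.0, -95.9]
contact_force: [0.8, 0.2, -0.0]
gripper_width: 0.0007
```

{"op": "step_arm", "data": {
  "commands": [
    [[0,0,1],0],
    [[0,0,1],0],
    [[0,0,0],0]
  ]
}}

```text
time_s: 7.65
tcp_pos: [0.4031, 0.2316, 0.0584]
eef_rot: [180.0, -0.0, -95.9]
contact_force: [0.6, -0.1, -0.7]
gripper_width: 0.0006
```

{"op": "step_arm", "data": {
  "commands": [
    [[0,0,1],0],
    [[0,0,1],0],
    [[0,0,0],0]
  ]
}}

```text
time_s: 8.02
tcp_pos: [0.4031, 0.2316, 0.0567]
eef_rot: [180.0, -0.0, -95.9]
contact_force: [-3.0, -1.7, 6.2]
gripper_width: 0.0003
```

{"op": "step_arm", "data": {
  "commands": [
    [[0,0,1],0],
    [[0,0,1],0],
    [[0,0,0],0]
  ]
}}

```text
time_s: 8.4
tcp_pos: [0.4028, 0.2314, 0.0548]
eef_rot: [180.0, -0.0, -95.9]
contact_force: [-4.3, -1.3, 9.0]
gripper_width: 0.0008
```

{"op": "step_arm", "data": {
  "commands": [
    [[0,0,1],0],
    [[0,0,1],0],
    [[0,0,0],0]
  ]
}}

```text
time_s: 8.78
tcp_pos: [0.4027, 0.2312, 0.0534]
eef_rot: [180.0, -0.1, -95.8]
contact_force: [-8.3, -2.4, 17.5]
gripper_width: 0.0004
```

Run:
```python
from plant import r,imaging
import cv2,pickle
s=r.get_state(); print(s['joints'].round(2),s['tcp_pos'].round(4),s['eef_rot'].round(1),s['contact_force'],s['moment'])
c=imaging.capture("side"); pickle.dump(c,open("s3.pkl","wb"))
i=c["img"][200:310,190:310,::-1]; cv2.imwrite("pics/s3.png",cv2.resize(i,None,fx=5,fy=5,interpolation=cv2.INTER_CUBIC))
```

```text
[ 54.26  12.07 -38.02  -0.   -39.97 -60.1 ] [0.4027 0.2312 0.0534] [ 1.80e+02 -1.00e-01 -9.58e+01] [-8.31331469 -2.38310733 17.45014359] [-0.87565682  3.12208119 -0.07537321]
```

View pics/s3.png

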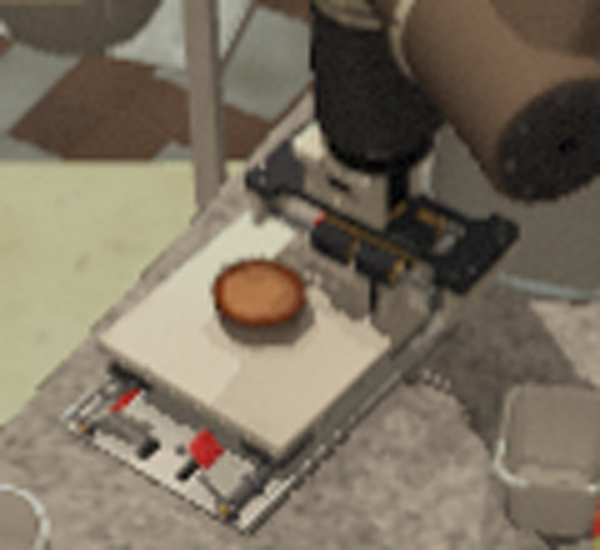

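Run:
```python
from h import *
a=load("side");b=load("s3");A=cloud(a);B=cloud(b)
q=[(0.53,.36),(0.415,.36),(0.44,.34),(.47,.35),(.5,.345),(.42,.26),(.43,.3),(.53,.3),(.54,.26)]
for x,y in q:
    u,v=proj(a,[[x,y,.057]])[0].round().astype(int)
    za=np.median(A[v-1:v+2,u-1:u+2,2]);zb=np.median(B[v-1:v+2,u-1:u+2,2]); print(x,y,za.round(4),zb.round(4),(zb-za).round(4))
```

```text
0.53 0.36 0.0569 0.0674 0.0105
0.415 0.36 0.0561 0.0607 0.0046
0.44 0.34 0.0587 0.0598 0.0011
0.47 0.35 0.0608 0.0626 0.0019
0.5 0.345 0.0585 0.0639 0.0054
0.42 0.26 0.0554 0.0581 0.0027
0.43 0.3 0.0597 0.0593 -0.0004
0.53 0.3 0.0618 0.0647 0.0029
0.54 0.26 0.0586 0.0642 0.0056
```

{"op": "step_arm", "data": {
  "commands": [
    [[0,0,-6],0],
    [[0,0,-10],0],
    [[1,-30,0],0],
    [[1,-31,0],0],
    [[0,-31,0],0],
    [[0,-30,4],0],
    [[0,0,6],0],
    [[0,0,1],0],
    [[0,0,0],0]
  ]
}}

```text
time_s: 9.95
tcp_pos: [0.5235, 0.2171, 0.0576]
eef_rot: [180.0, -0.0, -95.8]
contact_force: [-0.5, 0.7, -0.5]
gripper_width: 0.0006
```

{"op": "step_arm", "data": {
  "commands": [
    [[0,0,1],0],
    [[0,0,1],0],
    [[0,0,0],0]
  ]
}}

```text
time_s: 10.32
tcp_pos: [0.5235, 0.2172, 0.0574]
eef_rot: [-180.0, -0.0, -95.8]
contact_force: [-4.9, -2.2, 15.4]
gripper_width: 0.001
```

{"op": "step_arm", "data": {
  "commands": [
    [[0,0,1],0],
    [[0,0,1],0],
    [[0,0,0],0]
  ]
}}

```text
time_s: 10.7
tcp_pos: [0.5236, 0.2172, 0.0571]
eef_rot: [-180.0, 0.0, -95.8]
contact_force: [-12.4, -3.5, 32.5]
gripper_width: 0.0003
```

{"op": "step_arm", "data": {
  "commands": [
    [[0,0,-10],0],
    [[0,0,-40],0],
    [[-33,-1,0],0],
    [[-33,0,0],0],
    [[-33,0,0],0],
    [[-33,0,10],0],
    [[0,0,25],0],
    [[0,0,11],0],
    [[0,0,1],0],
    [[0,0,0],0]
  ]
}}

```text
time_s: 11.95
tcp_pos: [0.5384, 0.3483, 0.0574]
eef_rot: [180.0, 0.0, -95.8]
contact_force: [-2.9, 0.1, 3.7]
gripper_width: 0.0003
```

{"op": "step_arm", "data": {
  "commands": [
    [[0,0,1],0],
    [[0,0,1],0],
    [[0,0,1],0],
    [[0,0,0],0]
  ]
}}

```text
time_s: 12.45
tcp_pos: [0.5386, 0.3484, 0.057]
eef_rot: [-179.9, 0.0, -95.8]
contact_force: [-11.3, -3.5, 24.6]
gripper_width: 0.0004
```

{"op": "step_arm", "data": {
  "commands": [
    [[0,0,-6],0],
    [[0,0,-12],0],
    [[0,31,0],0],
    [[0,31,0],0],
    [[0,31,0],0],
    [[0,31,4],0],
    [[0,0,9],0],
    [[0,0,1],0],
    [[0,0,0],0]
  ]
}}

```text
time_s: 13.58
tcp_pos: [0.4162, 0.3612, 0.0577]
eef_rot: [-180.0, 0.0, -95.9]
contact_force: [-0.3, 0.2, 0.5]
gripper_width: 0.0002
```

{"op": "step_arm", "data": {
  "commands": [
    [[0,0,1],0],
    [[0,0,1],0],
    [[0,0,1],0],
    [[0,0,0],0]
  ]
}}

```text
time_s: 14.08
tcp_pos: [0.4164, 0.3614, 0.0573]
eef_rot: [-179.9, 0.1, -95.8]
contact_force: [-8.9, -3.8, 26.8]
gripper_width: 0.0001
```

{"op": "step_arm", "data": {
  "commands": [
    [[0,0,-10],0],
    [[0,0,-45],0],
    [[45,-8,0],0],
    [[45,-8,0],0],
    [[45,-8,0],0],
    [[46,-7,0],0],
    [[0,0,20],0],
    [[0,0,20],0],
    [[0,0,5],0],
    [[0,0,0],0]
  ]
}}

```text
time_s: 15.32
tcp_pos: [0.4281, 0.1778, 0.0646]
eef_rot: [180.0, -0.0, -95.9]
contact_force: [0.9, 0.6, 0.7]
gripper_width: 0.0003
```

Run:
```python
from plant import r,imaging
import cv2,pickle
c=imaging.capture("side"); pickle.dump(c,open("s4.pkl","wb"))
i=c["img"][200:310,190:310,::-1]; cv2.imwrite("pics/s4.png",cv2.resize(i,None,fx=5,fy=5,interpolation=cv2.INTER_CUBIC))
```

```text
(no output)
```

View pics/s4.png

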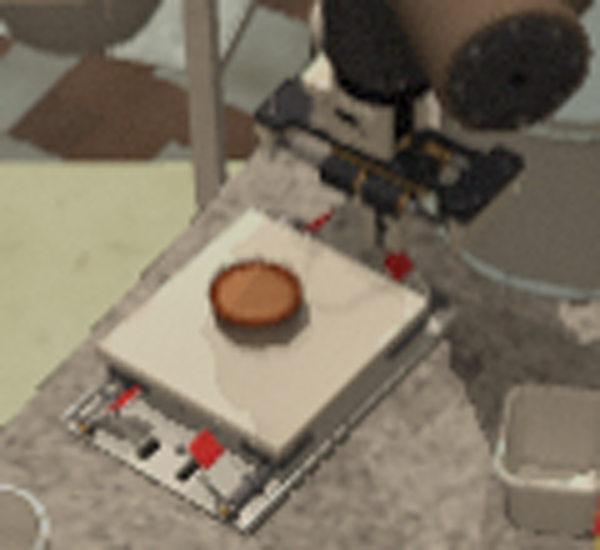

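{"op": "step_arm", "data": {
  "commands": [
    [[0,0,4],0],
    [[0,0,4],0],
    [[0,0,4],0],
    [[0,0,4],0],
    [[0,0,4],0],
    [[0,0,0],0]
  ]
}}

```text
time_s: 16.12
tcp_pos: [0.4321, 0.1801, 0.047]
eef_rot: [-179.6, 0.3, -95.7]
contact_force: [12.5, -4.3, 12.2]
gripper_width: 0.0007
```

{"op": "step_arm", "data": {
  "commands": [
    [[0,0,4],0],
    [[0,0,4],0],
    [[0,0,4],0],
    [[0,0,4],0],
    [[0,0,3],0],
    [[0,0,0],0]
  ]
}}

```text
time_s: 16.88
tcp_pos: [0.4325, 0.1811, 0.0278]
eef_rot: [-179.6, 0.3, -95.7]
contact_force: [10.1, -0.3, 8.6]
gripper_width: 0.0006
```

{"op": "step_arm", "data": {
  "commands": [
    [[0,0,2],0],
    [[0,0,2],0],
    [[0,0,2],0],
    [[0,0,0],0]
  ]
}}

```text
time_s: 17.38
tcp_pos: [0.4313, 0.1807, 0.0213]
eef_rot: [-179.7, 0.3, -95.7]
contact_force: [5.5, 1.0, 8.6]
gripper_width: 0.0004
```

{"op": "step_arm", "data": {
  "commands": [
    [[0,0,2],0],
    [[0,0,1],0],
    [[0,0,0],0]
  ]
}}

```text
time_s: 17.75
tcp_pos: [0.4315, 0.1808, 0.0198]
eef_rot: [-179.6, 0.3, -95.7]
contact_force: [-0.6, -1.0, 30.2]
gripper_width: 0.0001
```

{"op": "step_arm", "data": {
  "commands": [
    [[0,0,1],0],
    [[0,0,0],0],
    [[0,0,-10],0],
    [[0,0,-35],0],
    [[0,0,-35],0],
    [[-22,17,-5],0],
    [[-23,18,0],0],
    [[0,0,0],0]
  ]
}}

```text
time_s: 18.75
tcp_pos: [0.397, 0.2273, 0.1007]
eef_rot: [-180.0, 0.0, -95.7]
contact_force: [0.7, 0.1, 0.9]
gripper_width: 0.0006
```

Run:
```python
from plant import r,imaging
import cv2,pickle
print(r.get_state()['tcp_pos'])
for n in("side","top"):
    c=imaging.capture(n); pickle.dump(c,open(n+"5.pkl","wb"))
    i=c["img"][200:310,190:310,::-1] if n=="side" else c["img"][150:225,185:285,::-1]
    cv2.imwrite(f"pics/{n}5.png",cv2.resize(i,None,fx=5,fy=5,interpolation=cv2.INTER_CUBIC))
```

```text
[0.39699101 0.22732805 0.10071006]
```

View pics/side5.png

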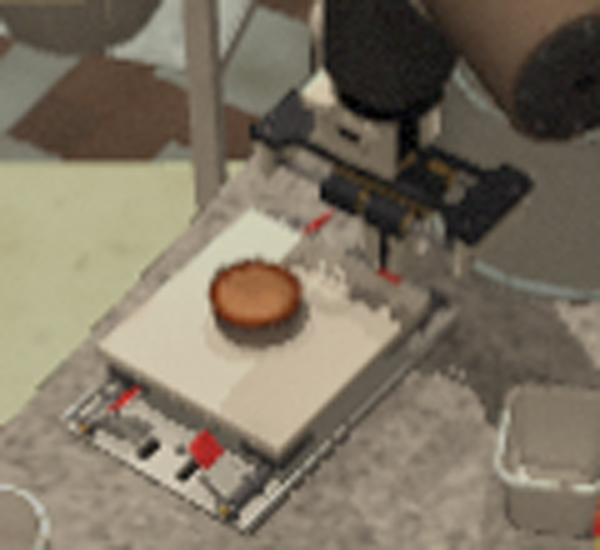

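View pics/top5.png

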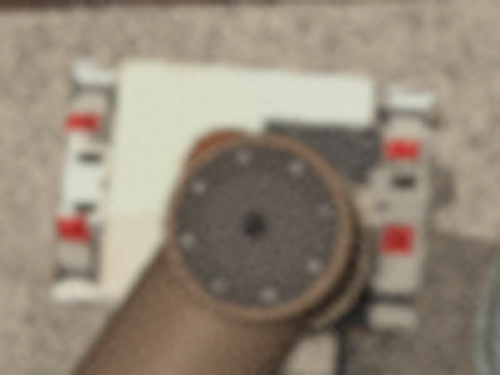

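{"op": "step_arm", "data": {
  "commands": [
    [[-2,-4,20],0],
    [[0,0,15],0],
    [[0,0,5],0],
    [[0,0,2],0],
    [[0,0,1],0],
    [[0,0,0],0]
  ]
}}

```text
time_s: 19.6
tcp_pos: [0.4019, 0.2275, 0.0583]
eef_rot: [-180.0, -0.0, -95.8]
contact_force: [0.1, -2.9, 3.7]
gripper_width: 0.0004
```

{"op": "step_arm", "data": {
  "commands": [
    [[0,0,1],0],
    [[0,0,1],0],
    [[0,0,0],0]
  ]
}}

```text
time_s: 19.98
tcp_pos: [0.402, 0.2275, 0.0579]
eef_rot: [-179.9, -0.0, -95.8]
contact_force: [-8.6, -6.2, 28.0]
gripper_width: 0.0006
```

{"op": "step_arm", "data": {
  "commands": [
    [[0,0,1],0],
    [[0,0,0.5],0],
    [[0,0,0],0]
  ]
}}

```text
time_s: 20.35
tcp_pos: [0.4021, 0.2275, 0.0575]
eef_rot: [-179.9, 0.0, -95.8]
contact_force: [-14.0, -7.7, 44.4]
gripper_width: 0.0006
```

{"op": "step_arm", "data": {
  "commands": [
    [[0,0,-5],0],
    [[0,0,-15],0],
    [[0,0,-35],0],
    [[0,0,-45],0],
    [[0,0,-45],0],
    [[0,0,-45],0],
    [[5,30,-40],0],
    [[10,40,-40],0],
    [[15,40,-30],0],
    [[10,30,0],0],
    [[0,0,0],0],
    [[0,0,0],0]
  ]
}}

```text
time_s: 21.85
tcp_pos: [0.2585, 0.2025, 0.3543]
eef_rot: [-180.0, 0.1, -95.8]
contact_force: [-1.0, 0.1, -0.4]
gripper_width: 0.0005
```

Run:
```python
from plant import r,imaging
import cv2,pickle
s=r.get_state();print(s['tcp_pos'],s['contact_force'])
for n in("side","top"):
    c=imaging.capture(n); pickle.dump(c,open(n+"6.pkl","wb"))
    i=c["img"][200:310,190:310,::-1] if n=="side" else c["img"][150:225,185:285,::-1]
    cv2.imwrite(f"pics/{n}6.png",cv2.resize(i,None,fx=5 if n=="side" else 8,fy=5 if n=="side" else 8,interpolation=cv2.INTER_CUBIC))
```

```text
[0.2585411  0.20247417 0.35428525] [-0.99750804  0.05743172 -0.36109417]
```

View pics/side6.png

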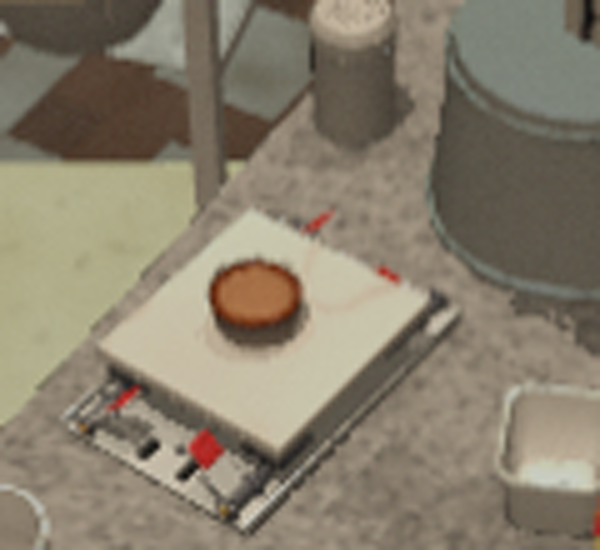

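View pics/top6.png

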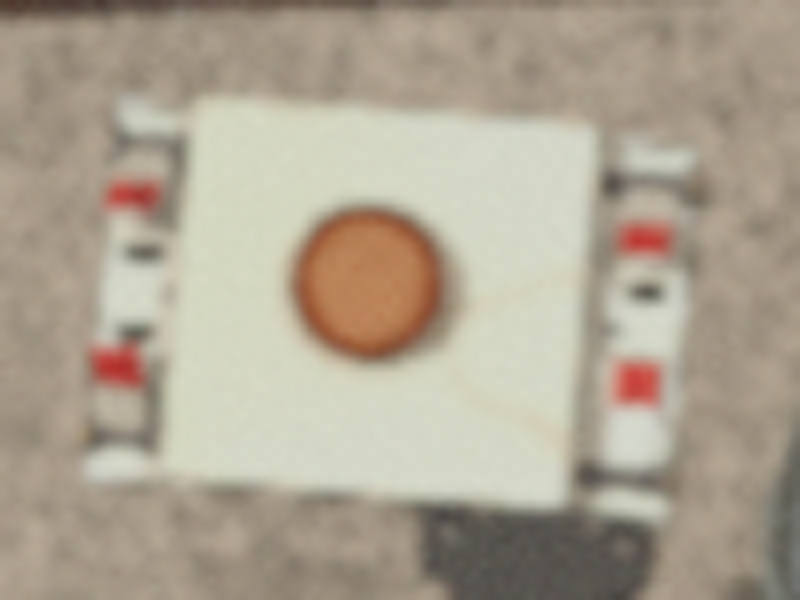

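Run:
```python
from h import *
for n in("top","top6","side","side6"):
    im=load(n)["img"]; h=cv2.cvtColor(im,cv2.COLOR_RGB2HSV)
    m=(((h[...,0]<6)|(h[...,0]>172))&(h[...,1]>130)).astype(np.uint8)
    N,l,st,ce=cv2.connectedComponentsWithStats(m)
    y0,y1,x0,x1=(160,215,190,280) if "top" in n else (235,300,205,285)
    print(n,[(ce[i].round(2).tolist(),int(st[i,4])) for i in range(1,N) if st[i,4]>2 and x0<ce[i][0]<x1 and y0<ce[i][1]<y1])
```

```text
top [([201.27, 174.45], 11), ([265.0, 179.5], 10), ([199.17, 195.33], 18), ([263.13, 200.8], 15)]
top6 [([201.4, 173.9], 10), ([265.0, 179.5], 10), ([199.32, 195.42], 19), ([264.5, 197.5], 16)]
side [([253.0, 244.12], 8), ([269.21, 252.25], 24), ([214.73, 279.36], 11), ([230.78, 289.36], 36)]
side6 [([253.0, 244.12], 8), ([267.5, 254.5], 4), ([214.45, 278.91], 11), ([230.78, 289.36], 36)]
```

Run:
```python
from plant import close_job
print(close_job())
```

```text
the job is handed in; nothing more can be done
None
```

The near right corner was the soft one. I pressed its red lever flat, checked that the corner now stands firm, and handed the job in after about 22 s with the arm clear of everything.

- **Finding the corner:** I pressed all four corners with closed fingertips. Near right sank from about 57 to 53.4 mm. It had reached 17.5 N by then, more than the 2–4 N given, and I did not press on to its hard stop. The other three stayed at about 57 mm under 25–33 N.
- **Lever:** the near right lever went down to its stop, 30 N at 20 mm height. The final pictures show it flat and the other three up. The far left lever's mark shifted by about half a pixel between the first and last pictures. I take that as image noise, since I never went near that lever.
- **Check press:** near right held at 57.5 mm under 44 N. First contact there was about 1 mm higher than at the other corners (58.3 mm), so I take the slab as level to about 1 mm; I did not press the other corners again.
- **Slab and cup:** by eye in the last pictures, both are where they were, to within about a pixel.

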